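# Quick-spin the tubes in the microcentrifuge

## Task

The tubes are already in the microcentrifuge: with the fingertips push its raised lid down until it is fully shut, without slamming it, and then press the blue quick-spin key and keep it held down. The machine spins only while that key is held, so finish with the fingertip still holding it down. Press no other key, and leave everything else on the bench where it stands: nothing needs to be picked up.

Things in the scene. Friction and masses are not known exactly. Their poses are not given: they have to be found in the camera images.
- centrifuge: white microcentrifuge fixed on the bench, 260 deep (x) x 200 wide (y) x 136 mm high with lid shut; origin at the centre of its underside; its own -x is the front, towards the robot but turned by up to 0.25 rad. The dark key panel at its front slopes down to the front at 29 degrees; from left to right as the robot sees it: grey lid key, display, green start key, blue quick-spin key
- heater: dry-block heater, fixed, left or right of the centrifuge: grey box 250 x 190 x 105 mm high with aluminium blocks on top; origin at the centre of its underside; leave it alone
- lid (a joint): angle of the centrifuge's lid (rad): 0 fully shut and level, growing as its front rises; starts at 0.7 to 1.1. A stiff friction hinge holds it wherever it is left; 1 to 4 N near its front edge, square to its top face, pushes it shut, its front swinging down and towards the robot, to a firm stop
- lid_hinge (a point): point on the lid's hinge axis (the centrifuge's y axis) in the middle of the lid's width, 116 mm behind the centrifuge's centre and 119.5 mm above the bench, level with the underside of the 16 mm thick lid when shut; it does not move
- lid_front (a point): point on the outer (top) face of the lid, mid-width, 160 mm from the hinge axis; moves with the lid. Its x axis runs from the front edge to the hinge, z square out of the top face (up when shut). The lid is light grey with a round window, 196 wide, 16 mm thick; it ends 18 mm in front of this point, and a dark lip 64 mm wide sticks out 12 mm farther
- quick_key (a joint): travel of the blue quick-spin key (m): 0 up, 0.004 fully down; spring key, about 0.5 N to start and 4 N fully down; it counts as pressed from about 0.0025
- quick_key_top (a point): centre of the top of the blue quick-spin key, a square cap 20 x 20 mm, 9.5 mm proud of the panel, at its right-hand end as the robot sees it; z points out of the key (29 degrees from vertical, leaning to the machine's front). It is pressed the other way; straight down does as well. The shut lid's front edge is 47 mm behind this point and its top 34 mm above it
- start_key (a joint): travel of the green start key (m), the same kind of key, 52 mm to the left of the blue one (as the robot sees it); leave it alone
- open_key (a joint): travel of the grey lid key (m) at the left-hand end of the panel; leave it alone
- dish_a: lidded petri dish, 90 mm across, 16 mm high; origin at the centre of its underside; leave it alone
- dish_b: second lidded petri dish, 90 mm across, 16 mm high; origin at the centre of its underside; leave it alone
- bottle: amber reagent bottle with a blue cap, 60 mm across, 115 mm high, standing between the two machines; origin at the centre of its underside; leave it alone
- tube_rack: orange rack of small tubes, 75 x 150 x 46 mm high (x, y, z); origin at the centre of its underside; leave it alone
- tip_box: open blue box of pipette tips, 82 x 120 x 54 mm high; origin at the centre of its underside; leave it alone
- beaker: empty glass beaker, 68 mm across, 85 mm high; origin at the centre of its underside; leave it alone
- pipette: white pipette lying on the bench, about 270 mm long, 22 mm wide, 26 mm high; its x axis runs along it to the tip, origin under its grip (its ends are about 90 mm behind and 180 mm ahead of the origin); leave it alone

How it is judged:
By the outcome, as a careful person would: the job done as asked, in the order asked, and still so for the second after the job is handed in, while the arm keeps its last pose, push and grip.
It also fails if it takes over 38 s, if anything falls off the work surface, if the arm or the gripper's body presses on something with over 40 N, if the wrist force passes 120 N, or if a joint passes its speed limit or range.

## Robot

A 6-joint arm with a two-finger parallel gripper is mounted at the origin on the work surface. World frame = base frame: x ahead of the robot, y to its left, z up, the work surface at z = 0. Lengths are in m, angles in rad, forces in N, time in s.
With the tool pointing down it reaches from about 0.375 to 0.75 m from the base axis. Payload 9 kg.
Tool frame: the origin (TCP) lies midway between the tips of the shut fingers; the grasp point (between the pads) lies 19 mm behind it (bot.tcp_to_grasp is the distance from the TCP to the grasp point, in m); x points along the fingers, z is the direction in which the jaws open and shut, and the axes are right-handed (so a half turn about x gives the same grasp; the last joint's range is limited). The gripper opens to 85 mm and grips with 20 to 120 N. Pads are 22 mm wide; open, the fingers measure 114 mm over their backs; the gripper's body (76 mm by 85 mm) begins 54 mm behind the grasp point. The pads swing forward as they close: fully open they stand 13 mm farther back than shut.
Start: joints at [0.953, 0.104, 0.097, 1.564, 0, 1.353], TCP at [0.234, 0.553, 0.21] pointing down, gripper open.
Joint ranges: [-2.99, 2.99], [-0.84, 1.86], [-1.1, 1.16], [-1.84, 2.11], [-1.51, 1.56], [-3.14, 3.14]. Speed limits (rad/s): [2.22, 2.22, 2.57, 3.14, 3.14, 3.14].

## Interface

Orientations are given as a rotation vector (axis times angle).
In Python, from plant import bot, cams gives the robot as it stands. The module is installed in compiled form; this text tells all that it offers.
- The arm moves only by the shell command python3 -m inch 'ROWS' [OPENING] [FORCE]. ROWS is JSON, a list of rows, each a list of 4 numbers: the shift along the world's x, y, z in mm, then the turn about the world's z in rad. In form: [[tx, ty, tz, roll], ...]. A call has 1 to 12 rows; each row is the pose to reach, as a shift and turn from the pose commanded when the call began; what a row does not reach only later rows make up. A row lasts 1/8 s, in which the tool goes at most 62.5 mm and 10.7 degrees, less where a joint would pass 70% of its speed; a pose out of reach is approached as far as the arm can. A call with a gripper value outside its range is refused whole. OPENING is the opening, from 0 (shut) to 1 (fully open), set as the call begins (- or left out, the last holds). The fingers move at their own pace and stop on an object; FORCE is the grip in N (left out, the last holds). Time passes only in rows, so rows that repeat a pose let the fingers close. It gives the time, the measured TCP pose, the force and the opening at its end, in the units of the state.
- bot.get_state(): the state, without advancing time (a new reading comes with each control period).
- cams.camera(name): name is "side" or "top"; returns a dict with "color" (420x560x3 uint8, blue, green, red), "fx", "fy", "cx", "cy" (pixels), "extrinsics" (4x4, takes a point from camera to world coordinates). Camera axes: x right, y up, looking along -z (the intrinsics and any distortion apply to the point x, -y, -z); pixel columns grow to the right and rows downward; lengths in m; the calibration is good to about 2 mm. A picture is of the moment at which its call begins. There is no depth.
- bot.finish_job(): hands the job in, once; it reports no verdict.
The state is a dict: "time_s": time; "joint_pos": joint angles; "qvel": joint speeds; "joint_torque": joint torques, N m; "eef_pos": TCP position; "tcp_rot": TCP orientation; "contact_force": force on the tool from outside, world axes, zero at the start; "ft_torque": the same for the moment, N m; "width": finger opening in m.
Only numpy, scipy, OpenCV 4.12 (cv2) and the standard library are available. Lean on these libraries where they do the work, as an engineer would, in place of code of your own. Each camera call takes 0.05 s, during which the arm holds its last target.

## Working session

There is one attempt and no reset: what is moved stays moved. The work goes in short steps, Python scripts to look and compute and a shell command to move; the robot and the scene stay as the last step left them, time stands still between calls to the robot, and variables do not carry over. Pictures are saved under pics/ and viewed, and the job is handed in when it is done.

```bash
mkdir -p pics
python3 - <<'E'
from plant import bot,cams
import cv2,numpy as np
s=bot.get_state();print({k:np.round(v,3).tolist() for k,v in s.items()})
for n in("side","top"):
    c=cams.camera(n);cv2.imwrite(f"pics/{n}0.png",c["color"]);print(n,c["fx"],c["fy"],c["cx"],c["cy"],np.round(c["extrinsics"],3).tolist(),[k for k in c])
E
```

```text
{'time_s': 0.0, 'joint_pos': [0.953, 0.105, 0.096, 1.564, -0.0, 1.353], 'qvel': [0.0, 0.001, -0.002, 0.0, -0.0, 0.001], 'joint_torque': [-0.002, -55.693, 50.365, 0.017, -0.0, 0.0], 'eef_pos': [0.233, 0.552, 0.209], 'tcp_rot': [-0.91, 1.374, 0.91], 'contact_force': [0.67, 0.304, -0.368], 'ft_torque': [-0.044, -0.01, 0.025], 'width': 0.086}
side 446.27910219277237 446.27910219277237 283.0054678698038 207.25154503752623 [[0.696, 0.56, -0.449, -0.116], [-0.718, 0.533, -0.448, -0.641], [-0.011, 0.635, 0.773, 1.215], [0.0, 0.0, 0.0, 1.0]] ['color', 'fx', 'fy', 'cx', 'cy', 'extrinsics']
top 476.2180391553349 476.2180391553349 270.1327890694119 206.7075015795589 [[0.005, 0.992, -0.129, 0.352], [-1.0, 0.003, -0.01, -0.015], [-0.009, 0.129, 0.992, 1.54], [0.0, 0.0, 0.0, 1.0]] ['color', 'fx', 'fy', 'cx', 'cy', 'extrinsics']
```

View pics/side0.png

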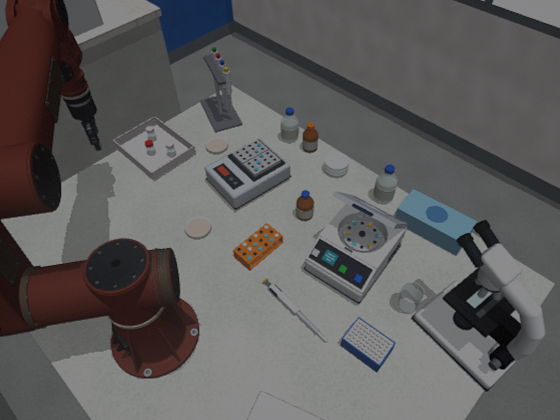

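View pics/top0.png

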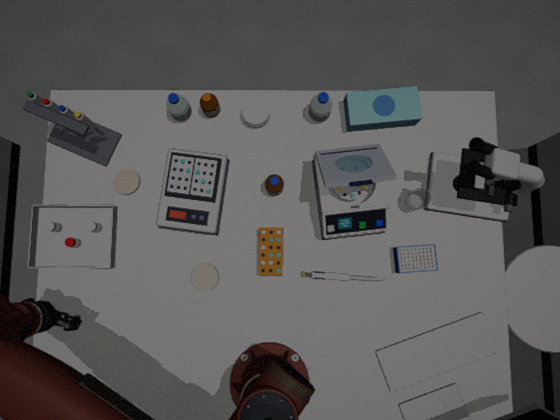

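```bash
cat > h.py <<'E'
import cv2,numpy as np
from plant import bot,cams
def ray(c,u,v):
    E=np.array(c["extrinsics"]);d=E[:3,:3]@np.array([(u-c["cx"])/c["fx"],-(v-c["cy"])/c["fy"],-1]);return E[:3,3],d
def plane(c,u,v,z):
    o,d=ray(c,u,v);return o+d*(z-o[2])/d[2]
def tri(r1,r2):
    A=np.zeros((3,3));b=np.zeros(3)
    for o,d in(r1,r2):
        d=d/np.linalg.norm(d);P=np.eye(3)-np.outer(d,d);A+=P;b+=P@o
    p=np.linalg.solve(A,b);m=[np.linalg.norm(np.cross(p-o,d/np.linalg.norm(d)))for o,d in(r1,r2)];return p,m
def proj(c,p):
    E=np.array(c["extrinsics"]);q=E[:3,:3].T@(np.array(p)-E[:3,3]);return c["cx"]+c["fx"]*q[0]/-q[2],c["cy"]-c["fy"]*q[1]/-q[2]
E
python3 - <<'E'
from h import *
roi={"side":(300,225,400,300),"top":(310,135,400,245)}
C={}
for n in roi:
    c=C[n]=cams.camera(n);x0,y0,x1,y1=roi[n];im=c["color"];sub=im[y0:y1,x0:x1]
    hsv=cv2.cvtColor(sub,cv2.COLOR_BGR2HSV)
    for nm,(lo,hi) in dict(blue=(108,130),green=(50,80)).items():
        m=cv2.inRange(hsv,(lo,150,60),(hi,255,255));k,l,st,ce=cv2.connectedComponentsWithStats(m)
        for i in range(1,k):
            if st[i,4]>8:
                u,v=ce[i]+[x0,y0];print(n,nm,st[i,4],u,v,st[i,:4]+[x0,y0,0,0],plane(c,u,v,.1015).round(4))
    cv2.imwrite(f"pics/{n}z.png",cv2.resize(sub,None,fx=6 if n=="side" else 5,fy=6 if n=="side" else 5,interpolation=cv2.INTER_CUBIC))
E
```

```text
side blue 55 358.0 278.0 [354 274   9   9] [ 0.4915 -0.3312  0.1015]
side green 48 342.4375 268.8958333333333 [338 265   9   9] [ 0.4842 -0.28    0.1015]
top blue 47 379.0 222.5744680851064 [376 219   7   8] [ 0.4916 -0.3305  0.1015]
top green 41 361.9268292682927 224.4390243902439 [359 222   7   6] [ 0.4857 -0.2788  0.1015]
```

Run:
```python
import cv2
a=cv2.imread("pics/side0.png")[180:305,290:420];cv2.imwrite("pics/sidez2.png",cv2.resize(a,None,fx=4.7,fy=4.7,interpolation=cv2.INTER_CUBIC))
```

```text
(no output)
```

View pics/topz.png

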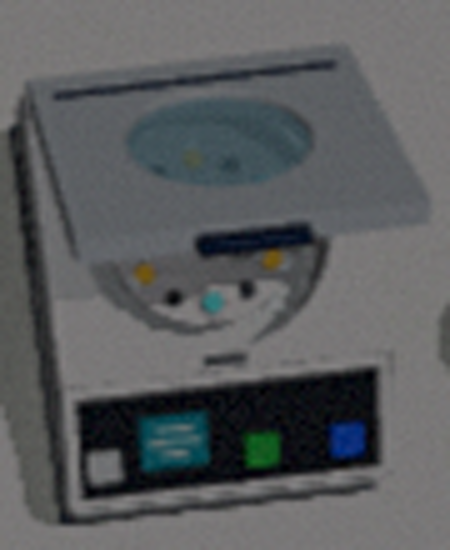

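View pics/sidez2.png

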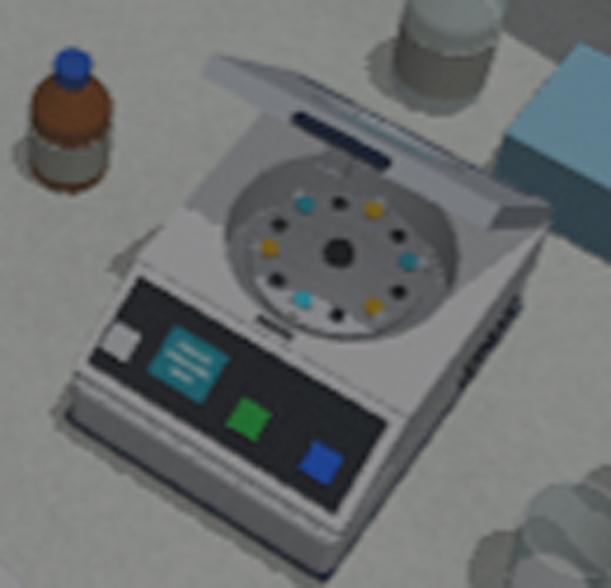

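Run:
```python
from h import *
T=cams.camera("top");S=cams.camera("side")
g=tri(ray(T,330.8,228.4),ray(S,315.7,252.8));print("grey",g)
print("slot",plane(T,355,207,.1195),plane(S,290+275/4.7,180+328/4.7,.1195))
lip=tri(ray(T,361,183),ray(S,362.8,209.8));print("lip",lip)
B=np.array([.4915,-.331]);G=np.array([.485,-.2794])
v=g[0][:2]-B;print("yaw grey",np.arctan2(-v[0],v[1]),"green",np.arctan2(-(G-B)[0],(G-B)[1]))
for yaw in(.12,.13,.14,.15):
    x=np.array([np.cos(yaw),np.sin(yaw)]);y=np.array([-x[1],x[0]])
    sl=(plane(T,355,207,.1195)[:2]-B)
    r=lip[0][:2]-B;h=225-r@x*1000  # horizontal from hinge
    print(yaw,"slot y",sl@y,"lip y",r@y,"ang",np.arctan2(lip[0][2]*1000-119.5,h),np.hypot(lip[0][2]*1000-119.5,h))
    yk=.5*(sl@y+r@y)
    hi=B+.225*x+yk*y;print(hi, "proj hinge ends T",[np.round(proj(T,[*(hi+s*.098*y),.1195])) for s in(-1,1)])
```

```text
grey (array([ 0.4740893 , -0.18530875,  0.09766624]), [np.float64(0.0005496856290322734), np.float64(0.0005496856290323921)])
slot [ 0.5365451  -0.25574909  0.1195    ] [ 0.53755183 -0.25720905  0.1195    ]
lip (array([ 0.58519235, -0.25035759,  0.25757506]), [np.float64(0.0006587553316825505), np.float64(0.0006587553316823842)])
yaw grey 0.11894002477196117 green 0.12530896516125864
0.12 slot y 0.0693173065705431 lip y 0.06884636404194086 ang 0.8457983512370753 184.4688330063144
[ 0.706612   -0.23547971] proj hinge ends T [array([379., 148.]), array([315., 155.])]
0.13 slot y 0.0687765534849894 lip y 0.06781621428150052 ang 0.8485778051822046 184.0164120652173
[ 0.70574788 -0.23411223] proj hinge ends T [array([379., 148.]), array([315., 156.])]
0.14 slot y 0.0682289228014008 lip y 0.06677928295614534 ang 0.8513285886624072 183.5722304822214
[ 0.70487887 -0.23275916] proj hinge ends T [array([378., 148.]), array([315., 157.])]
0.15 slot y 0.06767446928238932 lip y 0.06573567375814378 ang 0.8540498668315908 183.136278477614
[ 0.70400521 -0.23142037] proj hinge ends T [array([378., 148.]), array([314., 157.])]
```

```bash
cat > plan.py <<'E'
import numpy as np
yaw=.122;X=np.array([np.cos(yaw),np.sin(yaw),0]);Y=np.array([-X[1],X[0],0]);Z=np.array([0,0,1.])
KEY=np.array([.4915,-.331,.1015]);H=KEY+.225*X+.069*Y;H[2]=.1195
def lidpt(th,r,n=.016): return H+(-r*np.cos(th)+n*np.sin(th))*X+(r*np.sin(th)+n*np.cos(th))*Z
E
python3 - <<'E'
from plan import *
from plant import bot
from scipy.spatial.transform import Rotation as R
s=bot.get_state();p=np.array(s["eef_pos"]);print(s["eef_pos"],R.from_rotvec(s["tcp_rot"]).as_matrix().round(3).tolist(),H)
for th in(.85,.6,.4,.2,0):
    for r in(.15,.16): print(th,r,lidpt(th,r).round(4),np.round((lidpt(th,r)-p)*1000))
E
```

```text
[0.23345691 0.55261122 0.20924703] [[-0.0, -0.921, 0.389], [-0.0, 0.389, 0.921], [-1.0, 0.0, -0.0]] [ 0.70643049 -0.23513091  0.1195    ]
0.85 0.15 [ 0.6201 -0.2457  0.2428] [ 387. -798.   34.]
0.85 0.16 [ 0.6135 -0.2465  0.2503] [ 380. -799.   41.]
0.6 0.15 [ 0.5925 -0.2491  0.2174] [ 359. -802.    8.]
0.6 0.16 [ 0.5843 -0.2501  0.223 ] [ 351. -803.   14.]
0.4 0.15 [ 0.5755 -0.2512  0.1926] [ 342. -804.  -17.]
0.4 0.16 [ 0.5663 -0.2523  0.1965] [ 333. -805.  -13.]
0.2 0.15 [ 0.5637 -0.2526  0.165 ] [ 330. -805.  -44.]
0.2 0.16 [ 0.5539 -0.2538  0.167 ] [ 320. -806.  -42.]
0 0.15 [ 0.5575 -0.2534  0.1355] [ 324. -806.  -74.]
0 0.16 [ 0.5476 -0.2546  0.1355] [ 314. -807.  -74.]
```

```bash
python3 -m inch '[[0,0,60,0],[0,0,120,0],[20,-40,150,0],[50,-90,150,0.1],[75,-145,150,0.2],[100,-200,150,0.3],[125,-255,150,0.4],[150,-310,150,0.52],[180,-365,150,0.52],[210,-420,150,0.52],[240,-475,150,0.52],[270,-530,150,0.52]]' 0 20
```

```text
time_s: 1.8
eef_pos: [0.5039, 0.0212, 0.3597]
tcp_rot: [-1.297, 1.15, 1.297]
contact_force: [1.0, 0.6, 0.1]
width: -0.0001
```

```bash
python3 -m inch '[[26,-55,0,0],[52,-110,0,0],[78,-165,0,0],[104,-220,0,0],[124,-266,0,0],[124,-266,0,0],[124,-266,-40,0],[124,-266,-75,0],[124,-266,-75,0]]'
python3 - <<'E'
from h import *
for n,(x0,y0,x1,y1) in dict(side=(280,130,440,290),top=(300,90,420,240)).items():
    c=cams.camera(n);cv2.imwrite(f"pics/{n}1.png",cv2.resize(c["color"][y0:y1,x0:x1],None,fx=3.7,fy=3.7,interpolation=cv2.INTER_CUBIC))
E
```

```text
time_s: 2.92
eef_pos: [0.6258, -0.2412, 0.2818]
tcp_rot: [-1.293, 1.15, 1.302]
contact_force: [-0.1, 0.6, -0.1]
width: -0.0001
```

View pics/side1.png

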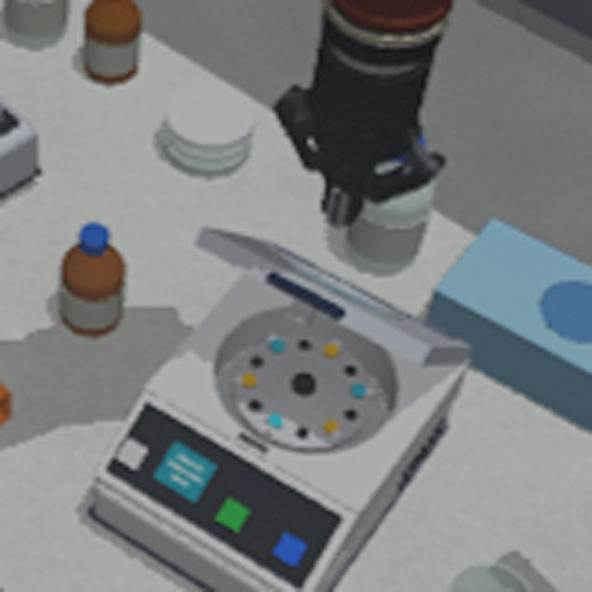

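View pics/top1.png

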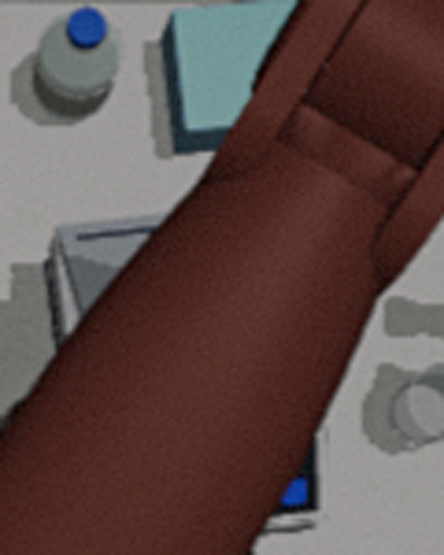

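```bash
python3 -m inch '[[0,0,-10,0],[0,0,-18,0],[0,0,-24,0],[0,0,-28,0],[0,0,-32,0],[0,0,-36,0],[0,0,-40,0],[0,0,-40,0]]'
```

```text
time_s: 4.03
eef_pos: [0.6271, -0.2427, 0.2441]
tcp_rot: [-1.297, 1.15, 1.298]
contact_force: [-0.5, -0.0, -0.3]
width: 0.0001
```

```bash
python3 -m inch '[[-2,0,-3,0],[-5,-1,-6,0],[-9,-1,-9,0],[-12,-2,-12,0],[-15,-2,-15,0],[-18,-2,-18,0],[-21,-3,-20,0],[-23,-3,-23,0],[-26,-3,-25,0],[-28,-3,-28,0],[-28,-3,-28,0]]';  python3 - <<'E'
from h import *
for n,(x0,y0,x1,y1) in dict(side=(280,130,440,290)).items():
    c=cams.camera(n);cv2.imwrite(f"pics/{n}2.png",cv2.resize(c["color"][y0:y1,x0:x1],None,fx=3.7,fy=3.7,interpolation=cv2.INTER_CUBIC))
E
```

```text
time_s: 5.4
eef_pos: [0.5989, -0.2457, 0.2162]
tcp_rot: [-1.296, 1.15, 1.298]
contact_force: [-0.3, -0.5, 0.2]
width: 0.0001
```

View pics/side2.png

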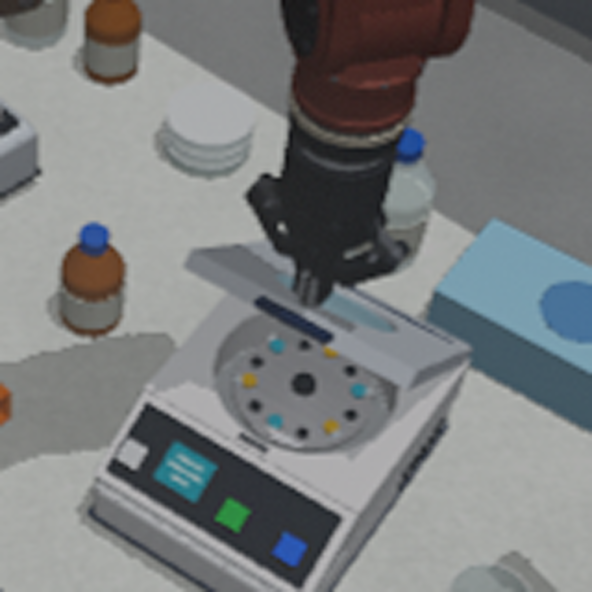

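```bash
python3 -m inch '[[-4,0,-4,0],[-8,-1,-9,0],[-11,-1,-14,0],[-15,-2,-19,0],[-18,-2,-24,0],[-21,-2,-29,0],[-24,-3,-35,0],[-26,-3,-40,0],[-28,-3,-45,0],[-30,-4,-50,0],[-31,-4,-54,0],[-31,-4,-54,0]]';  python3 - <<'E'
from h import *
for n,(x0,y0,x1,y1) in dict(side=(280,130,440,290)).items():
    c=cams.camera(n);cv2.imwrite(f"pics/{n}3.png",cv2.resize(c["color"][y0:y1,x0:x1],None,fx=3.7,fy=3.7,interpolation=cv2.INTER_CUBIC))
E
```

```text
time_s: 6.95
eef_pos: [0.568, -0.2497, 0.162]
tcp_rot: [-1.297, 1.15, 1.298]
contact_force: [-0.1, 0.6, -0.2]
width: 0.0002
```

View pics/side3.png

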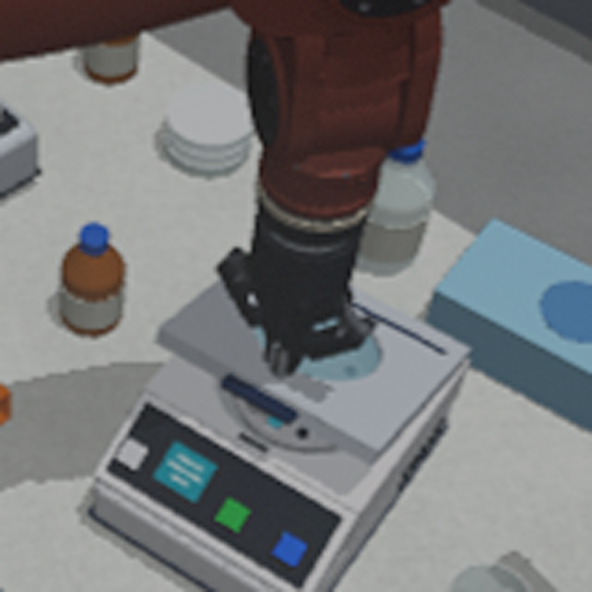

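```bash
python3 -m inch '[[-2,0,-3,0],[-3,0,-6,0],[-4,0,-9,0],[-4,-1,-12,0],[-5,-1,-15,0],[-5,-1,-17,0],[-5,-1,-19,0],[-5,-1,-21,0],[-5,-1,-22,0],[-5,-1,-23,0],[-5,-1,-24,0],[-5,-1,-24,0]]'
```

```text
time_s: 8.5
eef_pos: [0.5633, -0.2508, 0.1384]
tcp_rot: [-1.297, 1.15, 1.297]
contact_force: [0.4, -0.8, 0.2]
width: 0.0001
```

```bash
python3 -m inch '[[0,0,-1,0],[0,0,-2,0],[0,0,-3,0],[0,0,-4,0],[0,0,-5,0],[0,0,-5,0]]'
```

```text
time_s: 9.25
eef_pos: [0.5633, -0.2507, 0.1334]
tcp_rot: [-1.297, 1.15, 1.297]
contact_force: [1.3, -0.3, 0.1]
width: -0.0001
```

```bash
python3 -m inch '[[0,0,-1,0],[0,0,-2,0],[0,0,-3,0],[0,0,-3,0]]'
python3 - <<'E'
from h import *
for n,(x0,y0,x1,y1) in dict(side=(280,130,440,290)).items():
    c=cams.camera(n);cv2.imwrite(f"pics/{n}4.png",cv2.resize(c["color"][y0:y1,x0:x1],None,fx=3.7,fy=3.7,interpolation=cv2.INTER_CUBIC))
E
```

```text
time_s: 9.75
eef_pos: [0.5633, -0.2507, 0.1304]
tcp_rot: [-1.297, 1.15, 1.297]
contact_force: [-0.2, -0.5, 0.2]
width: -0.0004
```

View pics/side4.png

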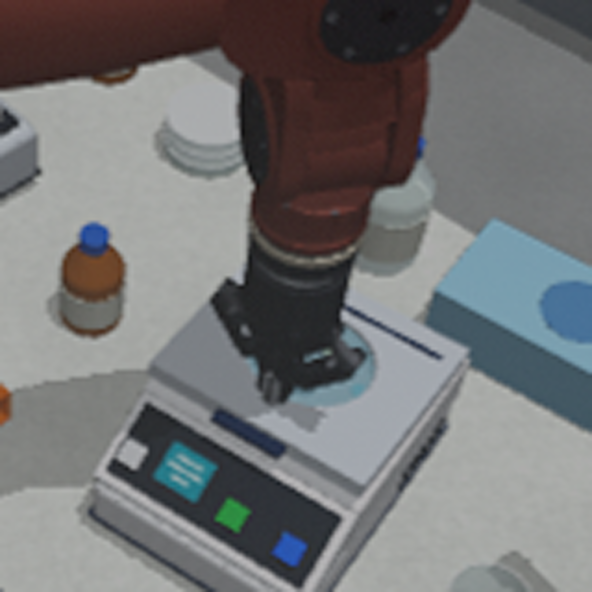

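```bash
python3 -m inch '[[0,0,-1,0],[0,0,-2,0],[0,0,-2,0]]';python3 -m inch '[[0,0,-1,0],[0,0,-1,0]]'
```

```text
time_s: 10.18
eef_pos: [0.5632, -0.2508, 0.1284]
tcp_rot: [-1.297, 1.15, 1.297]
contact_force: [0.8, -0.7, 0.1]
width: -0.0
time_s: 10.42
eef_pos: [0.5632, -0.2508, 0.1274]
tcp_rot: [-1.297, 1.15, 1.297]
contact_force: [-0.6, -0.5, 0.6]
width: -0.0003
```

Run:
```python
from h import *
from plan import *
S=cams.camera("side")
for th in(0,.03,.06,.1,.15): print(th,"lip front-top",np.round(proj(S,lidpt(th,.19)),1),"front left corner top",np.round(proj(S,lidpt(th,.178)+.098*Y),1),"right",np.round(proj(S,lidpt(th,.178)-.098*Y),1),np.round(proj(S,lidpt(th,.178,0)-.098*Y),1))
print("tcp",proj(S,bot.get_state()["eef_pos"]))
c=S["color"][225:275,310:390];cv2.imwrite("pics/s5.png",cv2.resize(c,None,fx=10,fy=10,interpolation=cv2.INTER_CUBIC))
```

```text
0 lip front-top [345.1 251. ] front left corner top [319.3 232. ] right [376.9 265.5] [376.1 268.5]
0.03 lip front-top [345.4 249.8] front left corner top [319.5 230.8] right [377.3 264.3] [376.4 267.5]
0.06 lip front-top [345.7 248.5] front left corner top [319.7 229.6] right [377.7 263.2] [376.7 266.4]
0.1 lip front-top [346.2 246.7] front left corner top [320.1 227.9] right [378.3 261.5] [377.2 264.9]
0.15 lip front-top [346.9 244.4] front left corner top [320.6 225.7] right [379.1 259.3] [377.8 263. ]
tcp (np.float64(352.5554331212902), np.float64(241.7767216478297))
```

View pics/s5.png

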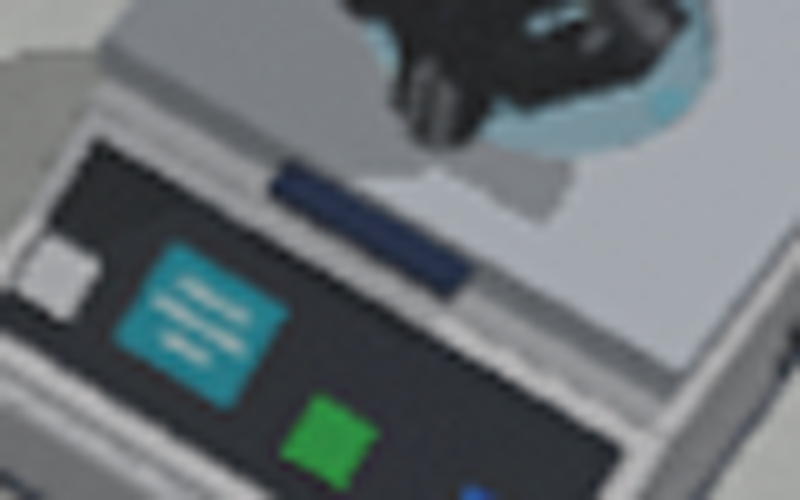

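```bash
python3 -m inch '[[0,0,-1,0],[0,0,-2,0],[0,0,-3,0],[0,0,-3,0]]'
python3 - <<'E'
from h import *
S=cams.camera("side");print(bot.get_state()["joint_torque"],bot.get_state()["ft_torque"])
c=S["color"][225:275,310:390];cv2.imwrite("pics/s6.png",cv2.resize(c,None,fx=10,fy=10,interpolation=cv2.INTER_CUBIC))
E
```

```text
time_s: 10.98
eef_pos: [0.5633, -0.2507, 0.1244]
tcp_rot: [-1.297, 1.15, 1.297]
contact_force: [-0.1, 0.7, -0.1]
width: -0.0001
[-3.55868402e-02 -5.82411397e+01  5.03540719e+01  8.55820952e-03
 -2.17719359e-02 -1.85430986e-04] [0.01652546 0.02603811 0.00091552]
```

View pics/s6.png

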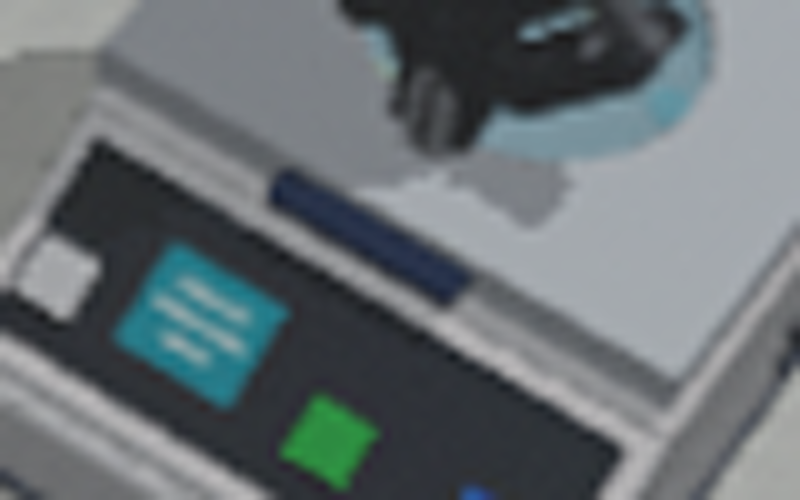

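```bash
python3 -m inch '[[0,0,-1,0],[0,0,-2,0],[0,0,-3,0],[0,0,-3,0]]';python3 -m inch '[[0,0,-1,0],[0,0,-2,0],[0,0,-2,0]]'
python3 - <<'E'
from h import *
S=cams.camera("side")
c=S["color"][225:275,310:390];cv2.imwrite("pics/s7.png",cv2.resize(c,None,fx=10,fy=10,interpolation=cv2.INTER_CUBIC))
E
```

```text
time_s: 11.52
eef_pos: [0.5633, -0.2507, 0.1214]
tcp_rot: [-1.297, 1.15, 1.297]
contact_force: [0.0, 0.0, -0.0]
width: -0.0
time_s: 11.9
eef_pos: [0.5633, -0.2507, 0.1194]
tcp_rot: [-1.297, 1.15, 1.297]
contact_force: [0.4, -1.2, -0.4]
width: 0.0001
```

View pics/s7.png

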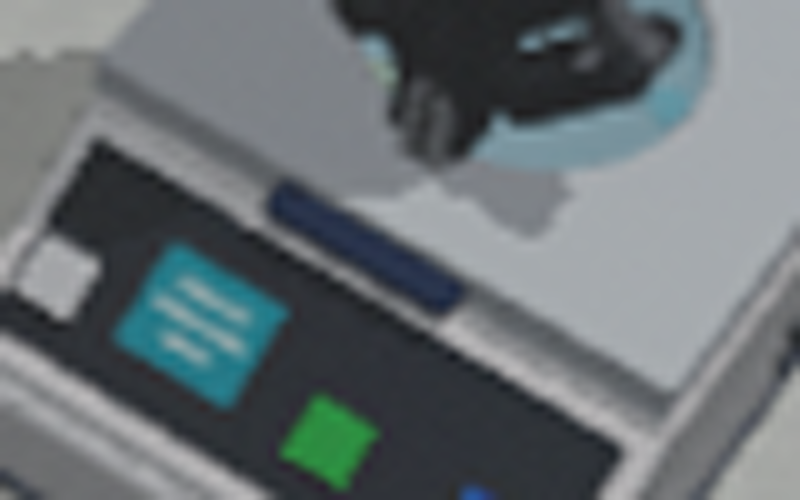

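```bash
python3 -m inch '[[0,0,-1,0],[0,0,-1,0]]';python3 -m inch '[[0,0,-1,0],[0,0,-1,0]]';python3 -m inch '[[0,0,-1,0],[0,0,-1,0]]'
python3 - <<'E'
from h import *
S=cams.camera("side");print(bot.get_state()["joint_torque"])
c=S["color"][225:275,310:390];cv2.imwrite("pics/s8.png",cv2.resize(c,None,fx=10,fy=10,interpolation=cv2.INTER_CUBIC))
E
```

```text
time_s: 12.2
eef_pos: [0.5632, -0.2507, 0.1184]
tcp_rot: [-1.297, 1.15, 1.297]
contact_force: [0.3, 0.2, 0.7]
width: 0.0001
time_s: 12.45
eef_pos: [0.5632, -0.2508, 0.1174]
tcp_rot: [-1.297, 1.15, 1.297]
contact_force: [0.6, -0.3, -0.1]
width: 0.0003
time_s: 12.7
eef_pos: [0.5633, -0.2507, 0.1164]
tcp_rot: [-1.297, 1.15, 1.297]
contact_force: [0.5, -0.5, -0.1]
width: 0.0002
[-2.51769321e-02 -5.82868123e+01  5.03088355e+01  9.10862291e-03
 -1.78745989e-02 -1.05107681e-04]
```

View pics/s8.png

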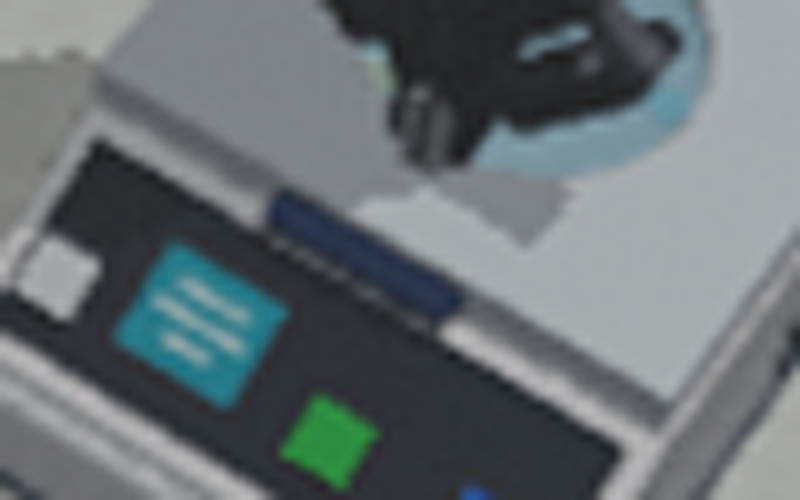

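```bash
cat > t.py <<'E'
from h import *
import sys
s=bot.get_state();print(np.round(s["joint_torque"],2),np.round(s["contact_force"],2),np.round(s["eef_pos"],4))
S=cams.camera("side")
c=S["color"][225:275,310:390];cv2.imwrite(f"pics/{sys.argv[1]}.png",cv2.resize(c,None,fx=10,fy=10,interpolation=cv2.INTER_CUBIC))
E
for i in 1; do :; done
python3 -m inch '[[0,0,-1,0],[0,0,-1,0]]' |grep -E 'eef|force';python3 -m inch '[[0,0,-1,0],[0,0,-1,0]]'|grep -E 'eef|force'; python3 t.py s9
```

```text
eef_pos: [0.5632, -0.2507, 0.1154]
contact_force: [-0.2, -0.7, -0.5]
eef_pos: [0.5633, -0.2508, 0.1144]
contact_force: [-0.0, -0.6, -0.3]
[-1.000e-02 -5.827e+01  5.027e+01  1.000e-02 -2.000e-02  0.000e+00] [-0.02 -0.63 -0.27] [ 0.5633 -0.2508  0.1144]
```

View pics/s9.png

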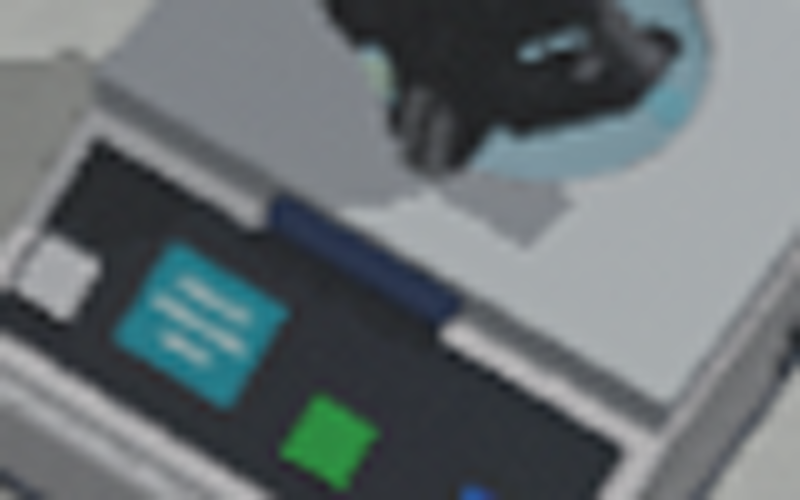

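Run:
```python
from h import *
from plan import *
S=cams.camera("side");p=np.array([.5633,-.2508,0])
for z in(.1144,.125,.1355,.145): print(z,np.round(proj(S,p+[0,0,z]),1),np.round(proj(S,p+[0,0,z]-.011*X),1),"lid r.144",)
for r in(.13,.14,.15,.178):print(r,np.round(proj(S,lidpt(0,r)),1))
for a in(0,.03):print([np.round(proj(S,lidpt(a,r)+s*.098*Y),1) for r in (.178,0) for s in(-1,1)])
c=S["color"];cv2.imwrite("pics/s10.png",cv2.resize(c[195:275,310:410],None,fx=7.5,fy=7.5,interpolation=cv2.INTER_CUBIC))
```

```text
0.1144 [352.1 244.3] [350.1 246.8] lid r.144
0.125 [352.5 242.3] [350.5 244.7] lid r.144
0.1355 [352.9 240.2] [350.9 242.7] lid r.144
0.145 [353.2 238.3] [351.2 240.8] lid r.144
0.13 [355.9 237.4]
0.14 [354.1 239.6]
0.15 [352.3 241.9]
0.178 [347.3 248.2]
[array([376.9, 265.5]), array([319.3, 232. ]), array([406.3, 225.1]), array([350.7, 195.8])]
[array([377.3, 264.3]), array([319.5, 230.8]), array([406.4, 225. ]), array([350.8, 195.7])]
```

View pics/s10.png

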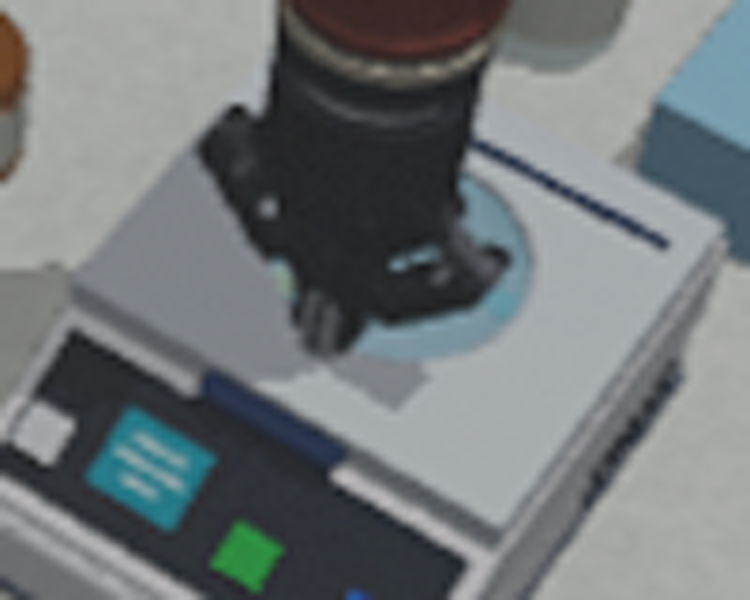

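```bash
python3 -m inch '[[0,0,-1,0],[0,0,-1,0]]' |grep -E 'eef|force';python3 -m inch '[[0,0,-1,0],[0,0,-1,0]]'|grep -E 'eef|force'; python3 t.py s11
```

```text
eef_pos: [0.5633, -0.2508, 0.1138]
contact_force: [-0.9, 0.4, 3.3]
eef_pos: [0.5633, -0.2508, 0.1137]
contact_force: [-4.2, 2.3, 10.3]
[-2.400e-01 -5.330e+01  4.727e+01 -1.930e+00  1.700e-01 -1.000e-02] [-4.17  2.34 10.34] [ 0.5633 -0.2508  0.1137]
```

View pics/s11.png

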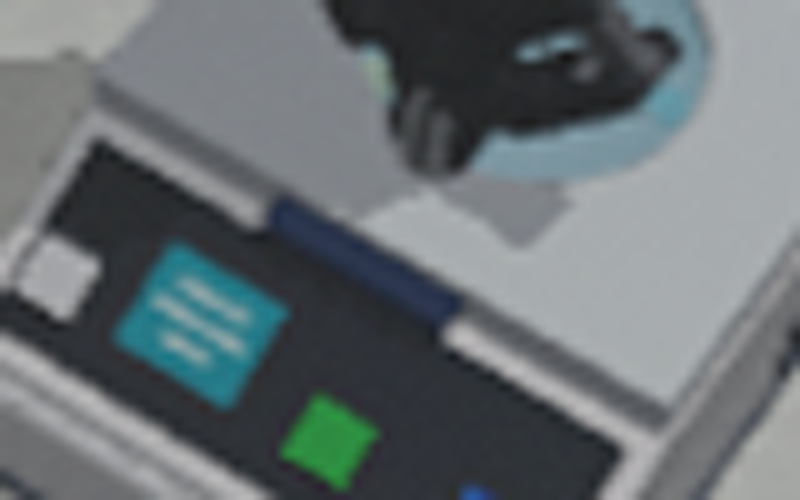

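```bash
python3 -m inch '[[0,0,25,0],[0,0,55,0],[-30,-30,60,0],[-60,-60,60,0],[-76,-81,60,0],[-76,-81,60,0],[-76,-81,30,0],[-76,-81,12,0],[-76,-81,12,0]]'
python3 - <<'E'
from h import *
from plan import *
s=bot.get_state();S=cams.camera("side");p=np.array(s["eef_pos"])
print(p,np.round(proj(S,p),1),np.round(proj(S,p+[0,0,.022]),1),np.round(proj(S,KEY),1))
cv2.imwrite("pics/s12.png",cv2.resize(S["color"][205:305,300:420],None,fx=6,fy=6,interpolation=cv2.INTER_CUBIC))
T=cams.camera("top");cv2.imwrite("pics/t12.png",cv2.resize(T["color"][130:250,300:440],None,fx=5,fy=5,interpolation=cv2.INTER_CUBIC))
E
```

```text
time_s: 15.02
eef_pos: [0.4868, -0.3303, 0.1228]
tcp_rot: [-1.295, 1.149, 1.3]
contact_force: [1.0, -0.3, -0.1]
width: 0.0003
[ 0.4868301  -0.3303151   0.12277226] [357.6 275. ] [358.6 270.9] [358. 278.]
```

View pics/s12.png

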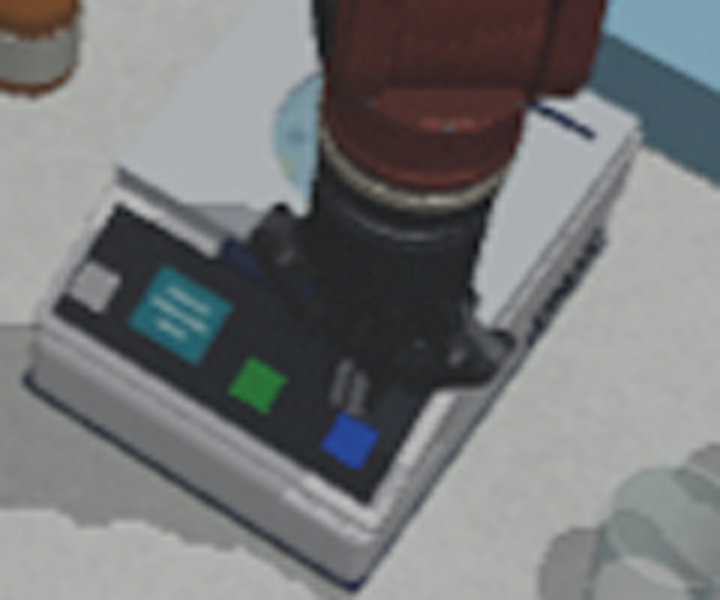

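View pics/t12.png

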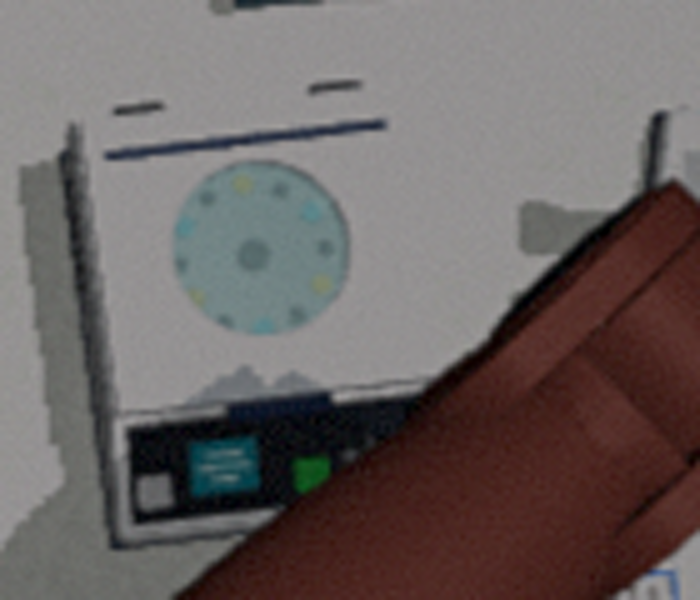

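```bash
python3 -m inch '[[0,0,-4,0],[0,0,-8,0],[0,0,-12,0],[0,0,-16,0],[0,0,-20,0],[0,0,-24,0],[0,0,-27,0],[0,0,-30,0],[0,0,-32,0],[0,0,-32,0]]'
python3 - <<'E'
from h import *
S=cams.camera("side")
cv2.imwrite("pics/s13.png",cv2.resize(S["color"][225:305,310:410],None,fx=7.5,fy=7.5,interpolation=cv2.INTER_CUBIC))
E
```

```text
time_s: 16.38
eef_pos: [0.4872, -0.3317, 0.0924]
tcp_rot: [-1.297, 1.15, 1.297]
contact_force: [0.2, -0.4, 1.1]
width: 0.0002
```

View pics/s13.png

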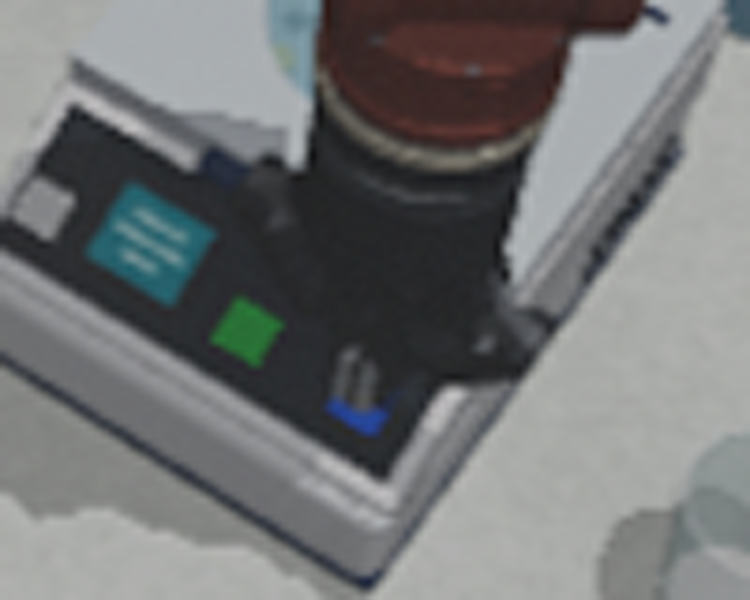

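```bash
python3 -m inch '[[0,0,-1,0],[0,0,-1,0]]' |grep -E 'eef|force';python3 -m inch '[[0,0,-1,0],[0,0,-1,0]]'|grep -E 'eef|force'; python3 -m inch '[[0,0,-1,0],[0,0,-1,0]]'|grep -E 'eef|force'; python3 -m inch '[[0,0,-1,0],[0,0,-1,0]]'|grep -E 'eef|force'
```

```text
eef_pos: [0.4873, -0.3318, 0.0915]
contact_force: [0.4, 0.2, 0.2]
eef_pos: [0.4872, -0.3317, 0.0904]
contact_force: [0.2, 1.1, 0.1]
eef_pos: [0.4872, -0.3317, 0.0894]
contact_force: [-0.1, -0.6, 0.2]
eef_pos: [0.4872, -0.3317, 0.0884]
contact_force: [-0.5, -0.1, -0.4]
```

```bash
python3 -m inch '[[0,0,-1,0],[0,0,-2,0],[0,0,-2,0]]' |grep -E 'eef|force';python3 -m inch '[[0,0,-1,0],[0,0,-1,0]]'|grep -E 'eef|force'; python3 -m inch '[[0,0,-1,0],[0,0,-1,0]]'|grep -E 'eef|force'; python3 -m inch '[[0,0,-1,0],[0,0,-1,0]]'|grep -E 'eef|force'
```

```text
eef_pos: [0.4872, -0.3317, 0.0864]
contact_force: [-0.5, -0.2, 0.3]
eef_pos: [0.4872, -0.3317, 0.0854]
contact_force: [-0.3, -0.5, -0.5]
eef_pos: [0.4872, -0.3317, 0.0844]
contact_force: [1.1, -0.5, 0.1]
eef_pos: [0.4872, -0.3317, 0.0834]
contact_force: [0.4, -0.1, -0.1]
```

```bash
python3 -m inch '[[0,0,-1,0],[0,0,-1,0]]'|grep -E 'eef|force'; python3 -m inch '[[0,0,-1,0],[0,0,-1,0]]'|grep -E 'eef|force'; python3 -m inch '[[0,0,-1,0],[0,0,-1,0]]'|grep -E 'eef|force'
python3 - <<'E'
from h import *
S=cams.camera("side")
cv2.imwrite("pics/s14.png",cv2.resize(S["color"][225:305,310:410],None,fx=7.5,fy=7.5,interpolation=cv2.INTER_CUBIC))
E
```

```text
eef_pos: [0.4872, -0.3317, 0.0824]
contact_force: [0.7, -0.4, -0.1]
eef_pos: [0.4873, -0.3318, 0.0816]
contact_force: [-1.1, 0.6, 1.0]
eef_pos: [0.4874, -0.3319, 0.0807]
contact_force: [-0.2, 0.3, 1.1]
```

View pics/s14.png

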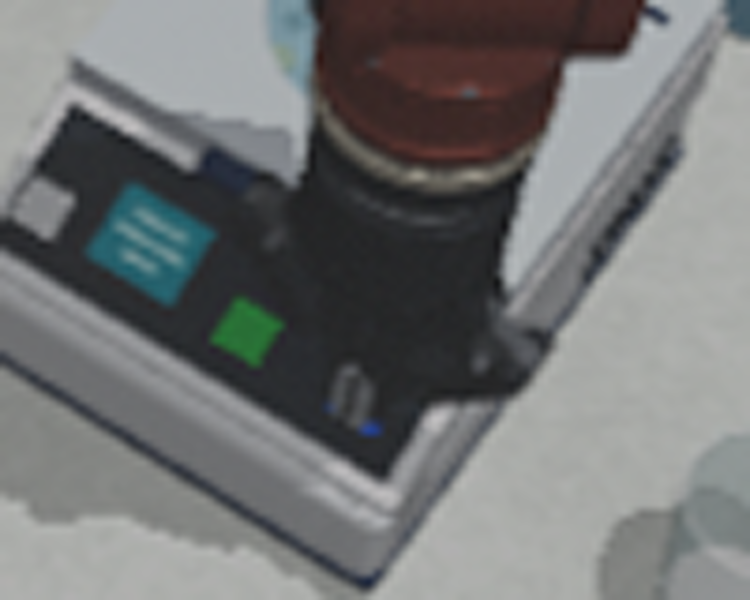

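```bash
python3 -m inch '[[0,0,-1,0],[0,0,-1,0]]'|grep -E 'eef|force'; python3 -m inch '[[0,0,-1,0],[0,0,-1,0]]'|grep -E 'eef|force'; python3 -m inch '[[0,0,-1,0],[0,0,-1,0]]'|grep -E 'eef|force'
```

```text
eef_pos: [0.4874, -0.3319, 0.0796]
contact_force: [0.4, 0.4, 2.8]
eef_pos: [0.4874, -0.3319, 0.0787]
contact_force: [0.7, -1.0, 4.2]
eef_pos: [0.4874, -0.3319, 0.0777]
contact_force: [0.7, -0.3, 5.5]
```

```bash
python3 -m inch '[[0,0,-1,0],[0,0,-1,0]]'|grep -E 'eef|force'; python3 -m inch '[[0,0,0,0],[0,0,0,0]]'
python3 - <<'E'
from h import *
from plan import *
S=cams.camera("side")
print([np.round(proj(S,lidpt(0,.178)+s*.098*Y),1) for s in(-1,1)])
cv2.imwrite("pics/s15.png",cv2.resize(S["color"][225:305,310:410],None,fx=7.5,fy=7.5,interpolation=cv2.INTER_CUBIC))
s=bot.get_state();print(np.round(s["contact_force"],1),s["eef_pos"])
E
```

```text
eef_pos: [0.4875, -0.3319, 0.0773]
contact_force: [-1.2, 1.2, 9.1]
time_s: 20.6
eef_pos: [0.4875, -0.3319, 0.0773]
tcp_rot: [-1.298, 1.15, 1.296]
contact_force: [-0.5, 0.9, 9.4]
width: -0.0002
[array([376.9, 265.5]), array([319.3, 232. ])]
[-0.8  2.3  9.3] [ 0.48752098 -0.33194321  0.07733512]
```

View pics/s15.png

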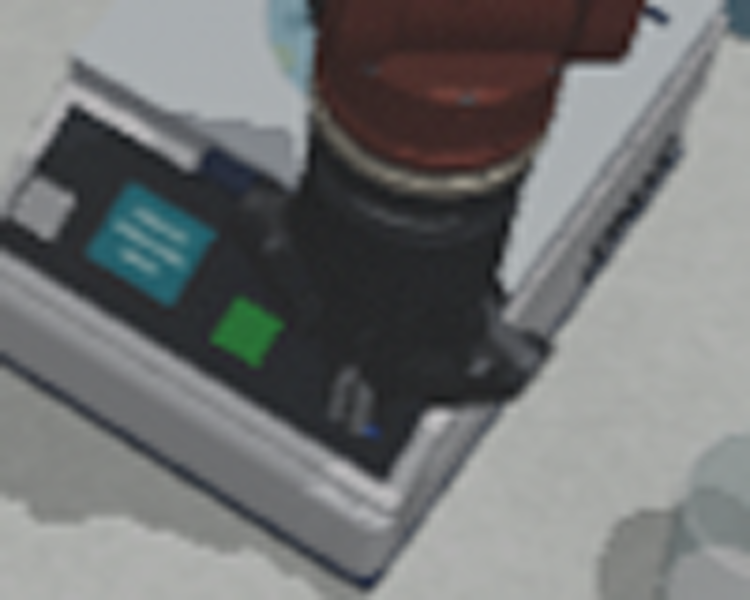

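```bash
python3 -c "
from plant import bot
print(bot.finish_job())"
```

```text
the job is handed in; nothing more can be done
None
```

I pushed the lid shut with the closed fingertips, then pressed the blue quick-spin key and handed the job in at about 20.6 s with the fingertip still holding it down.

**Lid:** It moved slowly all the way and ended on a firm stop, where I pressed with about 10 N. In the last pictures its front corners sit within about 1 px of where a shut lid should be.

**Quick-spin key:** The force rose steadily from contact over about 4.5 mm of downward travel, then sharply, and held at about 9.4 N. That fits a key at its lower stop. No other key was touched, and in the pictures of the centrifuge nothing else had moved; I took no last picture of the whole bench.

**Checks that disagreed:**
- **Height:** The measured fingertip height read about 22 mm below what the given sizes predict, both on the shut lid (0.114 m instead of 0.1355 m) and, by about the same amount, on the key. I never found the cause, so I judged both contacts from force and pictures instead.
- **Lid force:** The sensor showed nothing above its noise while the lid was swinging. I followed that part in the side pictures.

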